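# Re-rack the plug-in modules in order from the red end

### The job

Move the four coloured plug-in modules from the full rack into the empty rack, keeping their order as counted from the red end block of each rack: the module nearest the red end of the full rack goes into the bay nearest the red end of the empty rack, and so on along the row. Set each one down upright on the floor of its own bay, without dropping it, and let go of all of them.

Things in the scene. Friction and masses are not known exactly. Their poses are not given: they have to be found in the camera images.
- module_blue_center (a point): Centre of the blue plug-in module, a loose upright block 34 x 34 mm, 70 mm tall, about 0.13 kg: blue case on a 10 mm black foot, small label on top. z up, x and y square to its sides. Starts in a socket of the full rack, its centre about 45 mm above the bench, turned up to 5 degrees from the rack. Its x faces are free to pinch; along y the next module is about 24 mm away.
- module_yellow_center (a point): Centre of the yellow plug-in module, a loose upright block 34 x 34 mm, 70 mm tall, about 0.13 kg: yellow case on a 10 mm black foot, small label on top. z up, x and y square to its sides. Starts in a socket of the full rack, its centre about 45 mm above the bench, turned up to 5 degrees from the rack. Its x faces are free to pinch; along y the next module is about 24 mm away.
- module_green_center (a point): Centre of the green plug-in module, a loose upright block 34 x 34 mm, 70 mm tall, about 0.13 kg: green case on a 10 mm black foot, small label on top. z up, x and y square to its sides. Starts in a socket of the full rack, its centre about 45 mm above the bench, turned up to 5 degrees from the rack. Its x faces are free to pinch; along y the next module is about 24 mm away.
- module_white_center (a point): Centre of the white plug-in module, a loose upright block 34 x 34 mm, 70 mm tall, about 0.13 kg: white case on a 10 mm black foot, small label on top. z up, x and y square to its sides. Starts in a socket of the full rack, its centre about 45 mm above the bench, turned up to 5 degrees from the rack. Its x faces are free to pinch; along y the next module is about 24 mm away.
- socket_blue: Fixed grey socket of the full rack where the blue module starts (all alike; order varies). Origin: centre of underside, 6 mm above the bench. 52 mm square outside, 46 inside, 14 high, floor 4 thick. The four stand 58 mm apart in a row along their common y axis; +y points to the full rack's red end block (24 mm high, like the black one at the other end).
- socket_yellow: Fixed grey socket of the full rack where the yellow module starts (all alike; order varies). Origin: centre of underside, 6 mm above the bench. 52 mm square outside, 46 inside, 14 high, floor 4 thick. The four stand 58 mm apart in a row along their common y axis; +y points to the full rack's red end block (24 mm high, like the black one at the other end).
- socket_green: Fixed grey socket of the full rack where the green module starts (all alike; order varies). Origin: centre of underside, 6 mm above the bench. 52 mm square outside, 46 inside, 14 high, floor 4 thick. The four stand 58 mm apart in a row along their common y axis; +y points to the full rack's red end block (24 mm high, like the black one at the other end).
- socket_white: Fixed grey socket of the full rack where the white module starts (all alike; order varies). Origin: centre of underside, 6 mm above the bench. 52 mm square outside, 46 inside, 14 high, floor 4 thick. The four stand 58 mm apart in a row along their common y axis; +y points to the full rack's red end block (24 mm high, like the black one at the other end).
- empty_rack: Fixed rail 68 x 276 mm with four grey bays like the full rack's sockets. Origin: centre of underside, on the bench. Bay centres at x = 0, y = -87, -29, 29, 87 mm; 46 mm square inside, floor 10 mm, wall tops 20 mm above the origin; a module standing in a bay has its centre at 45 mm. End blocks, one red, one black, at y = +-128 mm, either way round. The racks may trade sides.
- red_end: Red end block of the empty rack, fixed, 50 x 16 mm, 24 mm high, at y = +128 or -128 mm of the empty rack. Origin: centre of underside, 6 mm above the bench. Axes parallel to the rack's, whichever end it is at.

How it is judged:
By the outcome, as a careful person would: the job done as asked, in the order asked, and still so for the second after the job is handed in, with the robot touching nothing.
It also fails if it takes over 104 s, if anything falls off the work surface, if the arm or the gripper's body presses on something with over 40 N, if the wrist force passes 120 N, or if a joint passes its speed limit or range.

### The arm

A 6-joint arm with a two-finger parallel gripper is mounted at the origin on the work surface. World frame = base frame: x ahead of the robot, y to its left, z up, the work surface at z = 0. Lengths are in mm, angles in rad, forces in N, time in s.
With the tool pointing down it reaches from about 325 to 750 mm from the base axis. Payload 7.6 kg.
Tool frame: the origin (TCP) lies on the centre line of the jaws, within the pads' length; the fingertips stand arm.nose_length ahead of it and the grasp point (between the pads) lies 11 mm behind it (arm.nose_length is the distance from the TCP to the fingertips, in mm); z points along the fingers, y is the line along which they close (so a half turn about z gives the same grasp; the last joint's range is limited). The gripper opens to 85 mm and grips with 20 to 120 N. Pads are 22 mm wide; open, the fingers measure 114 mm over their backs; the gripper's body (76 mm by 85 mm) begins 54 mm behind the grasp point. The pads swing forward as they close: fully open they stand 13 mm farther back than shut.
Start: joints at [-1.336, 0.052, 1.401, -0, 1.689, -0.07], TCP at [157.578, -500.813, 239.323] pointing down, gripper open.
Joint ranges: [-2.9, 2.9], [-0.91, 2.17], [0.12, 2.37], [-1.06, 4.2], [0.26, 2.73], [-2.93, 2.93]. Speed limits (rad/s): [2.57, 2.57, 3.01, 3.14, 3.14, 3.14].

### API

Orientations are given as a rotation vector (axis times angle).
In Python, from bench import arm gives the robot as it stands. The module is installed in compiled form; this text tells all that it offers. Calls block until the motion is done:
- arm.movep(position, orientation): joint-space move of the TCP to a pose.
- arm.movel(position, rotation=None, vel=150): straight line of the TCP; rotation=None keeps the orientation; vel is the mean speed in mm/s.
- arm.set_joints(angles): joint-space move.
- arm.grip(opening, force=None): finger opening in mm; force is the grip in N (None keeps the last); returns when the fingers have stopped.
- arm.wait(seconds).
- arm.inverse_kinematics(position, orientation): joint angles nearest the present ones, or None.
- arm.observe(): the state.
- arm.grab_frame(name): name is "scene" or "top" or "wrist"; returns a dict with "frame" (420x560x3 uint8, blue, green, red), "range_z" (420x560 float32, mm along the optical axis (not along the pixel's ray), 0 where there is no reading), "fx", "fy", "cx", "cy" (pixels), "pose" (4x4, takes a point from camera to world coordinates). Camera axes: x right, y up, looking along -z (the intrinsics and any distortion apply to the point x, -y, -z); pixel columns grow to the right and rows downward; lengths in mm; the calibration is good to about 2 mm. A picture is of the moment at which its call begins.
A pose or a line that the arm cannot do raises arm.Unreachable and nothing moves.
- arm.job_done(): hands the job in; it is judged then, once.
The state is a dict: "clock": time; "qpos": joint angles; "joint_velocities": joint speeds; "tau": joint torques, N m; "ee_pos": TCP position; "tcp_rot": TCP orientation; "contact_force": force on the tool from outside, world axes, zero at the start; "torque": the same for the moment, N m; "gripper_width": finger opening in mm; "grip_force": force on a finger pad.
Only numpy, scipy, OpenCV 4.12 (cv2) and the standard library are available. Lean on these libraries where they do the work, as an engineer would, in place of code of your own. Each camera call takes 0.05 s, during which the arm holds its last target. There are 200 camera calls.

## Working session

There is one attempt and no reset: what is moved stays moved. The work goes in short steps, each a Python script; the robot and the scene stay as the last script left them, time stands still between calls to the robot, and variables do not carry over. Pictures are saved under pics/ and viewed, at most 14 in all, crops included, and the job is handed in when it is done.

```bash
mkdir -p pics
python3 - <<'E'
from bench import arm
import cv2,pickle,numpy as np
for n in ("top","scene"):
    d=arm.grab_frame(n); pickle.dump(d,open(n+".pkl","wb")); cv2.imwrite(f"pics/{n}0.png",d["frame"])
    print(n,d["fx"],d["fy"],d["cx"],d["cy"],[k for k in d if k not in("frame","range_z")]); print(np.round(d["pose"],3))
print(arm.nose_length,arm.observe())
E
```

```text
top 543.3990092945224 543.3990092945224 281.13991884744104 206.42791955441666 ['fx', 'fy', 'cx', 'cy', 'pose']
[[-1.100000e-02  9.810000e-01 -1.940000e-01  3.301800e+02]
 [-1.000000e+00 -1.000000e-02  7.000000e-03  1.681900e+01]
 [ 5.000000e-03  1.940000e-01  9.810000e-01  1.043235e+03]
 [ 0.000000e+00  0.000000e+00  0.000000e+00  1.000000e+00]]
scene 430.2292181843268 430.2292181843268 280.01945547869116 212.87319639529895 ['fx', 'fy', 'cx', 'cy', 'pose']
[[-5.990000e-01 -4.640000e-01  6.520000e-01  1.049254e+03]
 [ 8.000000e-01 -3.240000e-01  5.050000e-01  4.054990e+02]
 [-2.300000e-02  8.240000e-01  5.660000e-01  5.176730e+02]
 [ 0.000000e+00  0.000000e+00  0.000000e+00  1.000000e+00]]
8.0 {'clock': 0.1, 'qpos': array([-1.33626955e+00,  5.28004367e-02,  1.40162228e+00,  4.51540244e-06,
        1.68858848e+00, -7.02719183e-02]), 'joint_velocities': array([-0.00204352, -0.00112929, -0.00286235, -0.00012668, -0.00026782,
        0.00080196]), 'tau': array([ 1.94831206e-03, -3.82583249e+01, -3.60985744e+01, -9.75946577e-07,
        4.73638123e-03,  2.50961261e-05]), 'ee_pos': array([ 157.53130992, -500.54310009,  238.54314227]), 'tcp_rot': array([-3.10378272e+00, -4.76711649e-01,  1.75694390e-04]), 'contact_force': array([ 0.22378696,  0.35426368, -0.79957197]), 'torque': array([ 0.05641537,  0.04132862, -0.03345074]), 'grip_force': 0.0, 'gripper_width': 85.25461477120041}
```

View pics/top0.png

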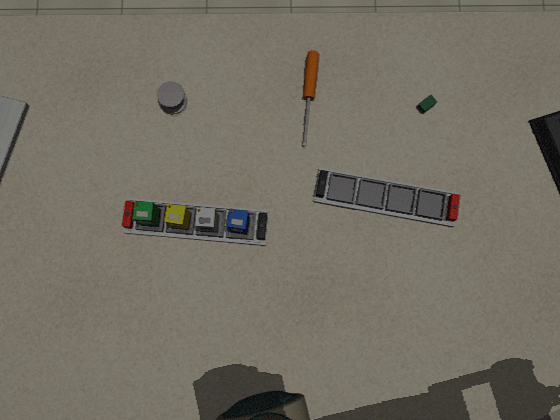

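View pics/scene0.png

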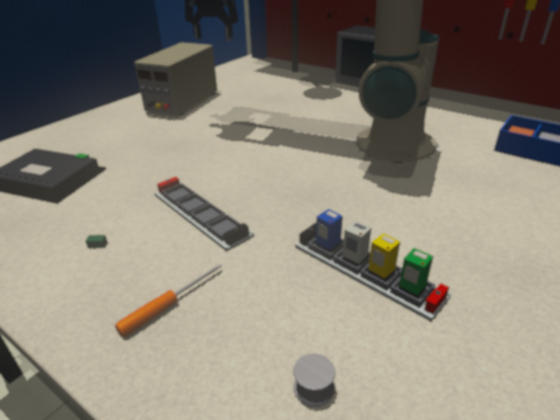

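The top view shows the full rack at left. Its red end is at (128,214), followed by green (145,212), yellow (176,215), white (206,217) and blue (238,221). The empty rack is at right, with its red end at (454,207) and black end at (321,183). The scene view agrees with this.

```bash
cat > h.py <<'E'
import numpy as np, cv2, pickle
from scipy.spatial.transform import Rotation as R
def cloud(d):
    z=d["range_z"]; v,u=np.mgrid[0:z.shape[0],0:z.shape[1]]
    p=np.stack([(u-d["cx"])/d["fx"]*z,-(v-d["cy"])/d["fy"]*z,-z],-1)
    P=p@d["pose"][:3,:3].T+d["pose"][:3,3]; P[z==0]=np.nan; return P
def ray(d,u,v,h):
    r=d["pose"][:3,:3]@np.array([(u-d["cx"])/d["fx"],-(v-d["cy"])/d["fy"],-1]); o=d["pose"][:3,3]
    return o+r*(h-o[2])/r[2]
HSV=dict(green=((55,90,40),(85,255,255)),yellow=((20,110,60),(35,255,255)),blue=((105,110,50),(125,255,255)),red=((0,150,60),(6,255,255)))
def mask(d,c): return cv2.inRange(cv2.cvtColor(d["frame"],cv2.COLOR_BGR2HSV),*map(np.array,HSV[c]))>0
def down(yaw):   # tool down, tool y (closing line) at world angle yaw+90deg ; tool x along yaw
    return (R.from_euler('z',yaw)*R.from_euler('x',np.pi)).as_rotvec()
E
python3 - <<'E'
from h import *
d=pickle.load(open("top.pkl","rb")); P=cloud(d); np.set_printoptions(precision=1,suppress=True)
print("bench z",np.nanmedian(P[300:340,300:400,2]))
for c,h in (("green",80),("yellow",80),("blue",80),("red",30)):
    m=mask(d,c); m[:150]=0; m[260:]=0
    for half in (slice(0,280),slice(280,560)):
        mm=np.zeros_like(m); mm[:,half]=m[:,half]
        if mm.sum()<20: continue
        q=P[mm]; t=q[abs(q[:,2]-h)<8]; print(c,mm.sum(),"z pct",np.percentile(q[:,2],[5,50,95]),len(t),t.mean(0) if len(t) else "")
for u,v,h in ((206,215,80),(321,183,30),(454,207,30),(342,188,10),(432,204,10),(262,225,30)): print(u,v,ray(d,u,v,h),P[v,u])
E
```

```text
bench z 0.20083022263315797
green 277 z pct [nan nan nan] 264 [516.5 259.   79.8]
yellow 293 z pct [75.3 79.5 82.4] 280 [510.2 201.9  79.7]
blue 273 z pct [nan nan nan] 264 [499.6  88.4  80.3]
red 158 z pct [26.9 29.8 32.5] 158 [519.5 301.4  29.9]
red 167 z pct [26.4 30.3 33.4] 167 [ 527.  -318.8   30.2]
206 215 [505.9 145.7  80. ] [505.6 145.5  81.5]
321 183 [575.1 -67.   30. ] [573.8 -66.6  35.3]
454 207 [ 525.6 -319.    30. ] [ 525.3 -318.6   31.3]
342 188 [ 569.5 -109.4   10. ] [ 569.5 -109.4   10.1]
432 204 [ 535.8 -283.3   10. ] [ 536.1 -283.7    8.7]
262 225 [494.7  46.4  30. ] [494.6  46.4  30.9]
```

Run:
```python
from bench import arm
from h import *
np.set_printoptions(precision=2,suppress=True)
for n,(x,y),a in (("we",(551,-193),1.383),("wf",(508,174),1.472)):
    arm.movep([x,y,330],down(a)); arm.wait(.3); d=arm.grab_frame("wrist"); pickle.dump(d,open(n+".pkl","wb")); cv2.imwrite(f"pics/{n}.png",d["frame"])
    o=arm.observe(); print(o["clock"],o["qpos"],o["ee_pos"]); print(d["fx"],d["cx"],d["cy"]); print(d["pose"])
```

```text
2.2917 [-0.4   0.22  1.04 -0.    1.88 -0.21] [ 550.87 -193.33  330.  ]
294.4562532646097 277.22738246854703 208.60172121141883
[[   0.98    0.18    0.05  562.26]
 [  -0.19    0.95    0.25 -129.86]
 [   0.     -0.26    0.97  466.99]
 [   0.      0.      0.      1.  ]]
4.025 [ 0.26  0.09  1.19 -0.    1.87  0.36] [508.19 173.59 329.96]
294.4562532646097 277.22738246854703 208.60172121141883
[[  0.99   0.1    0.03 513.96]
 [ -0.1    0.96   0.26 237.86]
 [  0.    -0.26   0.97 466.96]
 [  0.     0.     0.     1.  ]]
```

View pics/we.png

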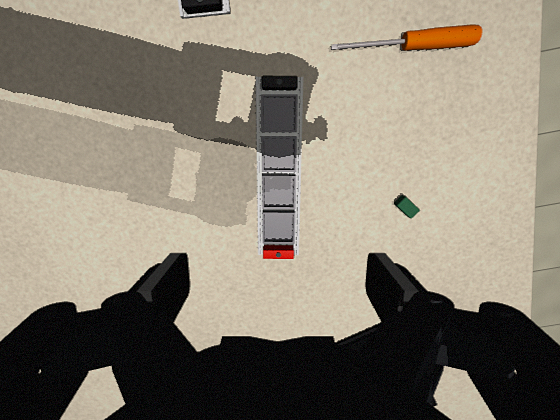

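View pics/wf.png

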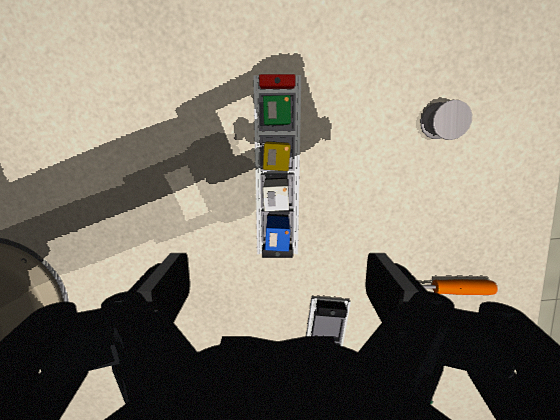

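The wrist views show both racks whole. In the empty rack, black is at (279,83) and red at (279,254). In the full rack, red is at (277,81), then green (278,110), yellow (277,156), white (276,195) and blue (278,238). I'll measure them from the height bands.

```bash
cat > meas.py <<'E'
from h import *
np.set_printoptions(precision=1,suppress=True)
def rects(P,lo,hi,c,rad,amin):
    m=((P[...,2]>lo)&(P[...,2]<hi)&(np.hypot(P[...,0]-c[0],P[...,1]-c[1])<rad)).astype(np.uint8)
    n,l,s,_=cv2.connectedComponentsWithStats(m); out=[]
    for i in range(1,n):
        if s[i,4]>amin:
            q=P[l==i]; r=cv2.minAreaRect(q[:,:2].astype(np.float32)); out.append((q.mean(0),np.array(r[0]),np.array(r[1]),((r[2]+45)%90)-45,s[i,4]))
    return out
if __name__=="__main__":
    for n,c in (("we",(551,-193)),("wf",(508,174)),("top",(551,-193)),("top",(508,174))):
        P=cloud(pickle.load(open(n+".pkl","rb")))
        print(n)
        for band in ((25,36),(71,90),(13,36)):
            for r in rects(P,*band,c,165,60): print(band,*r)
E
python3 meas.py
```

```text
we
(25, 36) [577.3 -68.6  32. ] [577.4 -68.3] [15.3 48.4] -10.879631042480469 465
(25, 36) [ 527.8 -317.1   31.7] [ 527.7 -317.9] [15.7 48.2] -11.517303466796875 331
(13, 36) [577.1 -69.   30.9] [577.3 -68.4] [15.3 48.4] -10.703666687011719 498
(13, 36) [ 569.3 -103.8   20.5] [ 569.4 -107.5] [50.8 51.9] -10.773391723632812 428
(13, 36) [ 558.9 -165.3   20.2] [ 558.4 -164.7] [51.7 51.5] -10.796852111816406 419
(13, 36) [ 546.1 -222.6   20. ] [ 546.9 -221.3] [52.1 51.6] -10.917625427246094 401
(13, 36) [ 535.9 -277.9   19.6] [ 535.9 -278.4] [52.9 52.1] -11.186454772949219 429
(13, 36) [ 528.2 -315.9   29. ] [ 527.8 -317.9] [15.8 49.1] -11.49346923828125 419
wf
(25, 36) [520.3 303.   32.2] [520.3 303. ] [16.  49.7] -5.499946594238281 475
(25, 36) [494.6  48.2  32.3] [494.8  49.2] [15.7 48.1] -5.86688232421875 246
(71, 90) [516.  262.   82.5] [516.  261.8] [33.8 33.6] -3.405029296875 786
(71, 90) [509.6 204.5  82.4] [509.6 203.9] [34.1 33.9] -9.484153747558594 704
(71, 90) [503.2 151.   82.1] [503.2 149.7] [33.9 33.9] -2.8157119750976562 653
(71, 90) [499.8  93.1  81.9] [499.6  91.3] [34
[... 1409 characters left out ...]
 90) [508.4 201.2  79.5] [508.9 201.9] [34.7 34. ] -8.950386047363281 373
(71, 90) [502.2 146.9  79.6] [502.5 147.5] [34.4 34.6] -2.3327789306640625 372
(71, 90) [498.2  88.9  80. ] [498.9  89.2] [34.2 34.5] -8.596931457519531 365
(13, 36) [518.2 299.9  28.5] [519.7 301.2] [17.7 49.9] -5.9034271240234375 264
(13, 36) [507.4 250.9  20.8] [515.8 260.1] [51.8 52.7] -6.120262145996094 229
(13, 36) [500.6 194.4  20.4] [510.  202.4] [52.5 52.7] -6.514244079589844 220
(13, 36) [495.1 136.7  19.2] [504.4 144.9] [52.6 52.4] -5.355079650878906 138
(13, 36) [487.6  80.8  19. ] [498.4  87.4] [52.2 52.1] -5.4835052490234375 135
(13, 36) [493.3  46.5  29.2] [494.6  46.7] [16.1 50.2] -5.931510925292969 235
```

```bash
cat > run.py <<'E'
from bench import arm
from h import *
MOD=dict(green=(515.7,260.7,-4.0),yellow=(509.3,202.9,-9.2),white=(502.9,148.6,-2.6),blue=(499.3,90.3,-8.8))
EC=np.array([552.3,-194.0]); EY=-11.14; UY=np.array([-np.sin(np.radians(EY)),np.cos(np.radians(EY))])
BAY=dict(green=-87,yellow=-29,white=29,blue=87)
ZG=48; ZT=165
rot=lambda yaw: down(np.radians(90+yaw))
def go(c):
    x,y,a=MOD[c]
    arm.movep([x,y,ZT],rot(a)); arm.movel([x,y,ZG],vel=120)
    arm.grip(25,40); w=arm.observe()["gripper_width"]; print(c,"grip width",w,arm.observe()["grip_force"])
    if not 30<w<38: raise SystemExit("bad grasp")
    arm.movel([x,y,ZT],vel=120)
    bx,by=EC+BAY[c]*UY
    arm.movep([bx,by,ZT],rot(EY)); arm.movel([bx,by,ZG+12],vel=120); arm.movel([bx,by,ZG+4],vel=30); arm.wait(.3)
    f0=arm.observe()["contact_force"][2]; z=ZG+4
    while z>ZG-4:
        z-=.5; arm.movel([bx,by,z],vel=10); f=arm.observe()["contact_force"][2]
        if f-f0>3: break
    o=arm.observe(); print("touch z",z,o["ee_pos"],"df",f-f0,"width",o["gripper_width"])
    if z>ZG+2: raise SystemExit("early contact")
    arm.grip(60); arm.movel([bx,by,ZT],vel=150); print("clock",arm.observe()["clock"])
E
python3 - <<'E'
from run import *
go("green")
x,y=EC; arm.movep([x,y,330],rot(EY)); arm.wait(.2)
d=arm.grab_frame("wrist"); cv2.imwrite("pics/g1.png",d["frame"])
from meas import rects
for r in rects(cloud(d),71,90,(551,-193),165,60): print(*r)
E
```

```text
green grip width 33.80912360104767 40.22723436355591
touch z 47.5 [ 535.56859215 -279.43417489   48.34108213] df 7.778718060908297 width 33.454310738882086
clock 14.8167
[ 536.  -276.1   82. ] [ 536.  -277.7] [33.5 33.4] -11.797195434570312 599
```

View pics/g1.png

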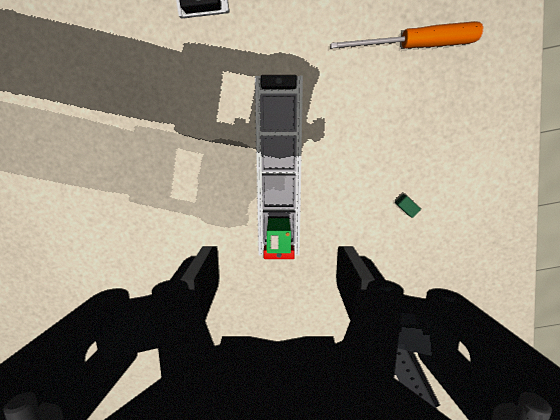

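Green (279,240) stands upright and centred in the bay next to the red end, within 1 mm of the bay centre. I'll carry on with the other three.

Run:
```python
from run import *
from meas import rects
for c in ("yellow","white","blue"): go(c)
x,y=EC; arm.movep([x,y,330],rot(EY)); arm.wait(.2)
d=arm.grab_frame("wrist"); cv2.imwrite("pics/end.png",d["frame"])
for r in rects(cloud(d),71,90,(551,-193),165,60): print(*r)
print(arm.observe()["clock"])
```

```text
yellow grip width 33.581452780719154 40.56801974773407
touch z 48.5 [ 546.8 -222.5   48.9] df 4.0453195090366965 width 33.67440706787243
clock 26.4
white grip width 33.61987649340021 40.35022437572479
touch z 48.5 [ 558.  -165.6   48.9] df 3.7855070154854564 width 33.80574009070731
clock 36.3917
blue grip width 33.53388691060924 40.69744884967804
touch z 48.5 [ 569.2 -108.7   48.9] df 4.15262916274506 width 33.49414831344737
clock 45.6583
[ 569.1 -108.    82.4] [ 569.1 -108. ] [33.1 33.8] -11.184829711914062 807
[ 558.1 -164.3   82.4] [ 558.1 -164.6] [33.4 32.6] -11.321060180664062 700
[ 546.7 -220.5   82.2] [ 546.9 -221.6] [34.2 33.7] -11.264083862304688 662
[ 536.2 -276.2   82. ] [ 536.  -277.8] [33.8 32.3] -11.060966491699219 596
46.6833
```

View pics/end.png

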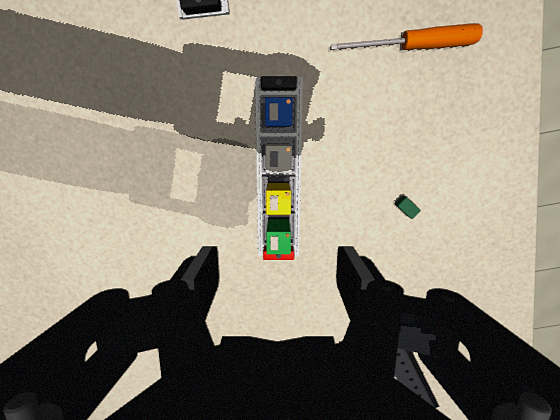

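All four modules are upright and centred in their bays. From the red end they run green (279,241), yellow (278,202), white (278,157), blue (278,112).

```bash
python3 -c "
from bench import arm
print(arm.job_done())"
```

```text
the job is handed in; nothing more can be done
None
```

Job handed in at about 47 s: green, yellow, white and blue stand upright in the empty rack in that order from its red end, all released and each measured within about 1 mm of its bay centre.

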